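Unscrew the crank cap of the tall sample canister

TASK

Open the taller of the two steel sample canisters: wind its cap anticlockwise (seen from above) by the crank knob, two full turns and a little more, until the thread lets go, then lift the cap off. Set it down gently, flat and knob up, in the white tray, and let go of it.

Things in the scene. Friction and masses are not known exactly. Their poses are not given: they have to be found in the camera images.
- knob_mid (a point): Black upright crank knob on the taller canister's cap: round sleeve, 18 mm diameter, 36 mm tall, that spins freely on its pin, so it may be gripped firmly and carried round its circle without turning the gripper. It stands 34 mm off the cap's axis, nothing else on the flat top. This point: middle of the sleeve, 20 mm above the cap's top face, 33 mm above cap_center. z up.
- cap_center (a point): Centre of the taller canister's ribbed aluminium screw cap (100 mm diameter, 26 mm high, about 230 g): on its axis, 13 mm above its lower rim; x to the knob, z up. Closed, it is 123 mm above the bench, on a steel drum 100 mm wide, 110 mm high with a 120 mm foot, fixed. The canister that looks alike but is 55 mm high stays shut.
- thread (a joint): How far the cap is unscrewed, rad: 0 closed, grows anticlockwise seen from above. Each turn raises the cap 3 mm and takes about 3 N at the knob. The thread lets go at about 11 rad; at 13 to 15 rad the cap comes freely straight up; stop at 19.5 rad. Inside, a key stub 17 mm high must be cleared on the way up.
- tray_in (a point): Centre of the inner floor of the square white tray, 220 x 220 mm outside, walls 4 mm thick and 20 mm high, floor 4 mm above the bench, fixed; it lies between the two canisters. x and y run along its sides.
Things that resemble listed ones, but are neither listed nor needed, are in the scene too. What is meant by the part that bears knob_mid is not blue or red, and is the larger of those in its own colour.

How it is judged:
By the outcome, as a careful person would: the job done as asked, in the order asked, and still so for the second after the job is handed in, with the robot touching nothing.
It also fails if it takes over 67 s, if anything falls off the work surface, if the arm or the gripper's body presses on something with over 40 N, if the wrist force passes 120 N, or if a joint passes its speed limit or range.

ROBOT

A 7-joint arm with a two-finger parallel gripper is mounted at the origin on the work surface. World frame = base frame: x ahead of the robot, y to its left, z up, the work surface at z = 0. Lengths are in mm, angles in rad, forces in N, time in s.
With the tool pointing down it reaches from about 425 to 825 mm from the base axis. Payload 3.6 kg.
Tool frame: the origin (TCP) lies midway between the tips of the shut fingers; the grasp point (between the pads) lies 19 mm behind it; z points along the fingers, y is the line along which they close (so a half turn about z gives the same grasp; the last joint's range is limited). The gripper opens to 93 mm and grips with 3 to 60 N. Pads are 15 mm wide; open, the fingers measure 128 mm over their backs; the gripper's body (75 mm by 188 mm) begins 65 mm behind the grasp point.
Start: joints at [1.264, 0.615, -0.013, 1.423, 0.008, 1.103, -0.04], TCP at [179.519, -624.688, 218.64] pointing down, gripper open.
Joint ranges: [-3.12, 3.12], [-0.3, 2.06], [-1.34, 1.32], [0.26, 2.42], [-1.36, 4.5], [0.01, 1.98], [-2.84, 2.84]. Speed limits (rad/s): [2.79, 2.79, 3.14, 3.14, 3.14, 3.14, 3.14].

INTERFACE

Orientations are given as [roll, pitch, yaw] about the fixed x, y, z axes, in that order (R = Rz(yaw) Ry(pitch) Rx(roll)).
In Python, from cell import robot, grab_frame, calibration, workorder gives the robot as it stands.
- The arm moves only by the tool step_arm, never from a script. Its argument "motion" is a list that holds one entry, the list of rows, each a list of 5 numbers: the shift along the tool's x, y, z in cm, then the turn about the tool's z in rad, then the opening, from 0 (shut) to 1 (fully open). In form: [[[dx, dy, dz, turn, hand], ...]]. A call has 1 to 12 rows; each row is the pose to reach, as a shift and turn from the pose commanded when the call began, along the tool's axes at that moment; what a row does not reach only later rows make up. A row lasts 1/8 s, in which the tool goes at most 62.5 mm and 10.7 degrees, less where a joint would pass 70% of its speed; a pose out of reach is approached as far as the arm can. A call with a gripper value outside its range is refused whole. The fingers move at their own pace and stop on an object; "newtons" is the grip in N (left out, the last holds). Time passes only in rows, so rows that repeat a pose let the fingers close. It gives the time, the measured TCP pose, the force, the opening and the grip force at its end, in the units of the state.
- robot.get_state(): the state, without advancing time (a new reading comes with each control period).
- grab_frame(name): name is "scene" or "top" or "wrist"; returns the picture (420x560x3 uint8, blue, green, red); there is no depth.
- calibration(name): a dict with "fx", "fy", "cx", "cy" (pixels), "rvec" (rotation vector, rad) and "tvec" (3), from world to camera coordinates, as OpenCV has them. Camera axes: x right, y down, z forward; pixel columns grow to the right and rows downward; lengths in mm; the calibration is good to about 2 mm. A picture is of the moment at which its call begins: read the wrist's pose just before it. calibration takes no time and is no camera call; for the wrist camera it gives the pose at the moment of the call.
- workorder.sign_off(): hands the job in; it is judged then, once.
The state is a dict: "clock": time; "joint_pos": joint angles; "qvel": joint speeds; "joint_torque": joint torques, N m; "tool_pos": TCP position; "ee_rot": TCP orientation; "ft_force": force on the tool from outside, world axes, zero at the start; "wrist_torque": the same for the moment, N m; "opening": opening from 0.0 (shut) to 1.0 (fully open); "finger_force": force on a finger pad.
Only numpy, scipy, OpenCV 4.12 (cv2) and the standard library are available. Lean on these libraries where they do the work, as an engineer would, in place of code of your own. Each camera call takes 0.05 s, during which the arm holds its last target. There are 200 camera calls.

## Working session

There is one attempt and no reset: what is moved stays moved. The work goes in short steps, Python scripts to look and compute and a tool call to move; the robot and the scene stay as the last step left them, time stands still between calls to the robot, and variables do not carry over. Pictures are saved under pics/ and viewed, at most 10 in all, crops included, and the job is handed in when it is done.

Besides the shell and the picture viewer there is one more tool, called after ">>>" as name([rows], argument=value, ...), one row to a line, values as JSON. step_arm: Moves the arm, as the interface text tells. Its arguments: {"type":"object","properties":{"motion":{"type":"array","items":{"type":"array","items":{"type":"array","items":{"type":"number"}}}},"newtons":{"type":"number"}},"required":["motion"]}

```bash
mkdir -p pics
cat > h.py <<'E'
import numpy as np, cv2
from cell import robot, grab_frame, calibration, workorder
def cam(n):
    c=calibration(n);K=np.array([[c["fx"],0,c["cx"]],[0,c["fy"],c["cy"]],[0,0,1.]])
    R=cv2.Rodrigues(np.array(c["rvec"],float))[0];t=np.array(c["tvec"],float).ravel();return K,R,t
def ray(n,u,v,c=None):
    K,R,t=c or cam(n);d=R.T@np.linalg.solve(K,[u,v,1.]);return -R.T@t,d
def onz(n,u,v,z,c=None):
    o,d=ray(n,u,v,c);return o+d*(z-o[2])/d[2]
def proj(n,p,c=None):
    K,R,t=c or cam(n);q=K@(R@np.array(p,float)+t);return q[:2]/q[2]
E
python3 - <<'E'
from h import *
a=grab_frame("scene");b=grab_frame("top")
cv2.imwrite("pics/s0.png",a);cv2.imwrite("pics/t0.png",b)
s=robot.get_state();print(s)
E
```

```text
{'clock': 0.1, 'joint_pos': array([ 1.26449812,  0.61579313, -0.01260439,  1.42476018,  0.0081155 ,
        1.10339481, -0.04039355]), 'qvel': array([-0.00163836, -0.00324208,  0.00100939, -0.00343075, -0.00122695,
        0.00020657, -0.00078042]), 'joint_torque': array([ 9.39921956e-04, -4.60044372e+01,  2.10058610e-01, -1.66245943e+01,
       -6.11908059e-02,  1.69768481e-02,  1.04994162e-04]), 'tool_pos': array([ 179.3055932 , -624.02766973,  217.60898374]), 'ee_rot': array([-3.13928820e+00,  4.94392775e-05,  2.79867449e-01]), 'ft_force': array([-1.28879341e+00, -8.95249696e-04, -6.36403895e-01]), 'wrist_torque': array([-0.01407607, -0.01504683, -0.04547843]), 'finger_force': 0.0, 'opening': 0.9995879452002393}
```

View pics/s0.png

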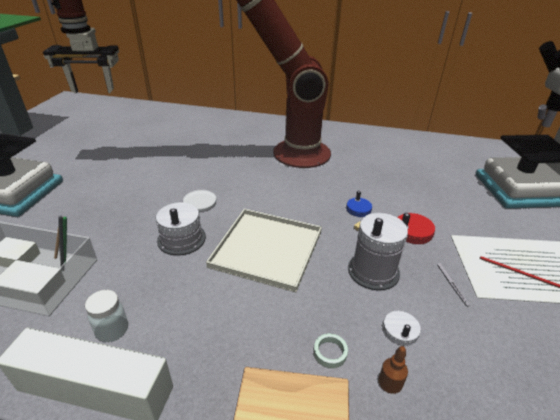

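View pics/t0.png

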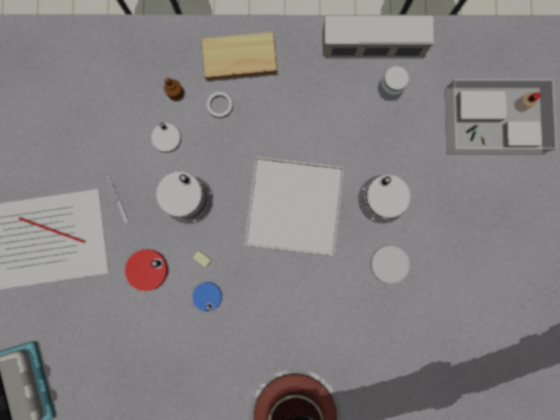

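The scene view shows the tall canister at (380,245), with its knob at (378,227). The top view shows it at (180,195), with its knob at (184,179).

Things that could be mistaken for it, as top-view pixels:
- Short canister (388,197)
- Small loose silver cap (165,137)
- Red cap (147,270)
- Blue cap (207,296)
- White disc (390,265)

I choose the one at (180,195). The tray is at (295,206).

Run:
```python
from h import *
b=cv2.imread("pics/t0.png");a=cv2.imread("pics/s0.png")
def big(img,x0,x1,y0,y1,lo,hi):
    g=cv2.cvtColor(img,cv2.COLOR_BGR2GRAY);m=np.zeros_like(g);m[y0:y1,x0:x1]=((g>=lo)&(g<=hi))[y0:y1,x0:x1]*255
    c=max(cv2.findContours(m,0,2)[0],key=cv2.contourArea);return c
c=big(b,145,215,165,225,165,255);h=cv2.convexHull(c);(u,v),r=cv2.minEnclosingCircle(h);print("cap top px",u,v,r,cv2.fitEllipse(h))
P=onz("top",u,v,136);print("cap",P, "r mm",np.linalg.norm(onz("top",u+r,v,136)-P))
e=cv2.fitEllipse(h)[0];print(onz("top",*e,136))
k=big(b,170,200,168,192,0,60);m=k.reshape(-1,2).mean(0);print("knob px",m,cv2.boundingRect(k),onz("top",*m,165))
t=big(b,240,350,150,262,165,255);R=cv2.minAreaRect(t);print("tray",R,onz("top",*R[0],20),[onz("top",*q,20)[:2].round() for q in cv2.boxPoints(R)])
ks=big(a,365,390,212,240,0,50);x,y,w,hh=cv2.boundingRect(ks);print("scene knob",x,y,w,hh)
# triangulate the knob centre
o1,d1=ray("top",*m);o2,d2=ray("scene",x+w/2,y+hh/2)
s=np.linalg.lstsq(np.c_[d1,-d2],o2-o1,rcond=None)[0];print("tri",o1+d1*s[0],o2+d2*s[1])
crop=np.hstack([cv2.resize(b[150:240,130:230],(400,360),interpolation=2),cv2.resize(a[200:290,330:430],(400,360),interpolation=2)]);cv2.imwrite("pics/c1.png",crop)
```

```text
cap top px 177.93333435058594 193.06666564941406 21.307584762573242 ((178.08128356933594, 193.29296875), (41.703739166259766, 42.43809509277344), 56.282161712646484)
cap [520.81453135 264.02281874 136.        ] r mm 47.46680122194373
[520.30759354 263.68298704 136.        ]
knob px [185.75 180.25] (183, 177, 6, 6) [545.54507916 241.82220771 165.        ]
tray ((293.8795471191406, 207.04379272460938), (84.05768585205078, 84.63081359863281), 6.581944465637207) [500.29614673   3.03518406  20.        ] [array([409., 116.]), array([616.,  94.]), array([ 592., -112.]), array([386., -86.])]
scene knob 373 221 9 15
tri [547.87429155 244.85361433 148.4989723 ] [547.76314399 248.30890543 149.11805532]
```

View pics/c1.png

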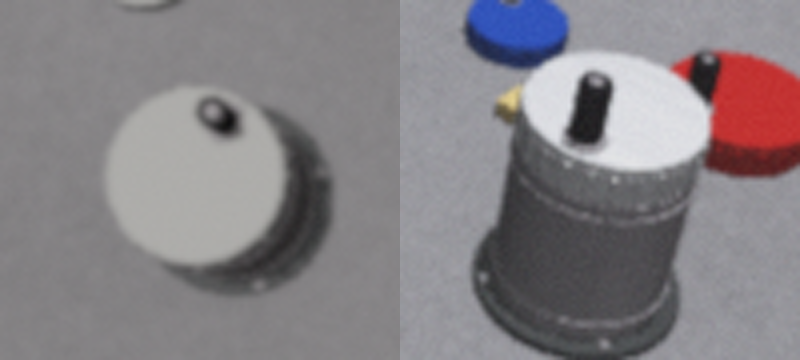

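The close crop confirms it: the tall silver-capped canister, with the knob at about (217,110) in the left half and (593,105) in the right. First I swing over.

>>> step_arm([
  [[3.4, -2.7, -0.3, -0.08, 0.5], [6.8, -5.4, -0.6, -0.16, 0.5], [10.1, -8.1, -0.9, -0.25, 0.5], [13.5, -10.8, -1.2, -0.33, 0.5], [16.9, -13.5, -1.5, -0.41, 0.5], [20.3, -16.2, -1.8, -0.5, 0.5], [23.7, -18.9, -2.1, -0.58, 0.5], [27, -21.6, -2.4, -0.66, 0.5], [30.4, -24.3, -2.6, -0.75, 0.5], [33.8, -27, -2.8, -0.83, 0.5], [37.2, -29.7, -3, -0.91, 0.5], [40.6, -32.4, -3.2, -1.0, 0.5]],
])

```text
clock: 1.6
tool_pos: [480.6, -200.0, 250.4]
ee_rot: [-3.141, 0.0, 1.282]
ft_force: [0.2, 0.4, -0.7]
opening: 0.502
finger_force: 0.0
```

```bash
cat >> h.py <<'E'
def rel(p,yaw=None):
    "world target -> tool shift in cm, turn"
    s=robot.get_state();R=cv2.Rodrigues(np.zeros(3))[0];y=s["ee_rot"][2]
    from scipy.spatial.transform import Rotation as Ro
    d=Ro.from_euler("xyz",s["ee_rot"]).as_matrix().T@(np.array(p)-s["tool_pos"])/10
    print("t",round(s["clock"],2),"tcp",s["tool_pos"].round(1),"rot",s["ee_rot"].round(3),"F",s["ft_force"].round(1),"->",d.round(2),"turn",None if yaw is None else round(y-yaw,3))
    return d
E
python3 - <<'E'
from h import *
rel([520,200,250],2.28)
print(onz("top",184.2,177.5,174))
E
```

```text
t 1.6 tcp [ 480.6 -200.   250.4] rot [-3.141  0.     1.282] F [ 0.2  0.4 -0.7] -> [39.47 -7.59  0.04] turn -0.998
[550.26581972 243.63105027 174.        ]
```

>>> step_arm([
  [[3.3, -0.6, 0, -0.08, 0.5], [6.6, -1.2, 0, -0.16, 0.5], [9.9, -1.9, 0, -0.25, 0.5], [13.2, -2.5, 0, -0.33, 0.5], [16.5, -3.2, 0, -0.41, 0.5], [19.8, -3.8, 0, -0.5, 0.5], [23.1, -4.4, 0, -0.58, 0.5], [26.4, -5.1, 0, -0.66, 0.5], [29.7, -5.7, 0, -0.75, 0.5], [33, -6.4, 0, -0.83, 0.5], [36.3, -7, 0, -0.91, 0.5], [39.5, -7.6, 0, -1.0, 0.5]],
])

```text
clock: 3.1
tool_pos: [520.6, 199.8, 250.3]
ee_rot: [-3.141, -0.0, 2.283]
ft_force: [0.7, 0.6, 0.7]
opening: 0.5
finger_force: 0.0
```

Run:
```python
from h import *
rel([548,243,200],2.28)
c=cam("wrist");a=grab_frame("wrist");cv2.imwrite("pics/w1.png",a)
np.savez("w1.npz",K=c[0],R=c[1],t=c[2]);print((-c[1].T@c[2]).round(),proj("wrist",[520,264,136],c),proj("wrist",[548,243,174],c))
```

```text
t 3.1 tcp [520.6 199.8 250.3] rot [-3.141 -0.     2.283] F [0.7 0.6 0.7] -> [1.48 4.9  5.02] turn 0.003
[469. 260. 417.] [333.36326858 151.3784928 ] [348.84261409 203.75174712]
```

View pics/w1.png

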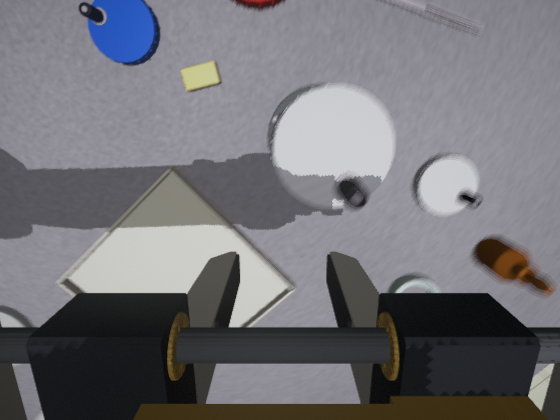

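The wrist view shows the cap centred near (334,146), the knob near (351,192), the blue cap at (123,28) and the loose small cap at (447,185). My wrist shadow lies across the cap.

Run:
```python
from h import *
a=cv2.imread("pics/w1.png");z=np.load("w1.npz");c=(z["K"],z["R"],z["t"])
g=cv2.cvtColor(a,6)
for T in (165,185):
    m=((g>T)*255).astype(np.uint8);m[:,:255]=0;m[:,405:]=0;m[:70]=0;m[215:]=0
    k=max(cv2.findContours(m,0,1)[0],key=cv2.contourArea).reshape(-1,2).astype(float)
    k=k[(k[:,1]<172)|(k[:,1]>209)];k=k[np.hypot(*(k-[334,146]).T)>52]
    W=np.array([onz("wrist",*q,136,c)[:2] for q in k])
    s=np.linalg.lstsq(np.c_[2*W,np.ones(len(W))],(W**2).sum(1),rcond=None)[0];print(T,len(k),"centre",s[:2].round(1),"r",np.sqrt(s[2]+s[0]**2+s[1]**2).round(1))
m=((g<70)*255).astype(np.uint8);m[:,:325]=0;m[:,375:]=0;m[:170]=0;m[220:]=0
k=max(cv2.findContours(m,0,1)[0],key=cv2.contourArea);r=cv2.minAreaRect(k);print(r,onz("wrist",*r[0],156,c))
print(cv2.boxPoints(r).round(1).tolist())
K=np.linalg.norm
for p in ([545,242],[548,243],[545,245]): print(p,proj("wrist",p+[138],c),proj("wrist",p+[174],c))
```

```text
165 240 centre [518.8 266.7] r 48.9
185 225 centre [518.7 265.9] r 47.8
((352.5000305175781, 193.00001525878906), (31.819805145263672, 19.091880798339844), 45.0) [549.97499905 249.92186044 156.        ]
[[334.5, 188.5], [348.0, 175.0], [370.5, 197.5], [357.0, 211.0]]
[545, 242] [337.45058336 191.30969424] [344.97403714 202.17766161]
[548, 243] [340.86072386 192.70661916] [348.84261409 203.75174712]
[545, 245] [339.91283164 188.66339569] [347.79555615 199.19437116]
```

```bash
python3 -c "
from h import *
rel([549,247.5,190],2.28)"
```

```text
t 3.15 tcp [519.8 205.8 250.5] rot [ 3.138 -0.005  2.291] F [-0.3  3.2  0.6] -> [1.18 4.93 6.07] turn 0.011
```

>>> step_arm([
  [[0.5, 2, 2, 0, 0.5], [1, 4, 4, 0, 0.5], [1.2, 5.3, 6, 0, 0.5], [1.2, 5.3, 6, 0, 0.5], [1.2, 5.3, 6, 0, 0.5], [1.2, 5.3, 6, 0, 0.5]],
])

```text
clock: 3.9
tool_pos: [553.4, 242.2, 191.7]
ee_rot: [3.14, 0.001, 2.279]
ft_force: [-1.1, -0.1, 0.0]
opening: 0.497
finger_force: 0.0
```

Run:
```python
from h import *
rel([549,247.5,190],2.28)
c=cam("wrist");a=grab_frame("wrist");cv2.imwrite("pics/w2.png",a)
np.savez("w2.npz",K=c[0],R=c[1],t=c[2]);print(proj("wrist",[519,265.5,136],c),proj("wrist",[549,247.5,174],c),proj("wrist",[549,247.5,138],c))
rel([549,247.5,190],2.28)
```

```text
t 3.9 tcp [553.4 242.2 191.7] rot [3.140e+00 1.000e-03 2.279e+00] F [-1.1 -0.1  0. ] -> [0.69 0.   0.17] turn -0.001
[265.68614203 174.69966955] [282.55188017 242.85058118] [282.46380416 223.37351545]
t 3.95 tcp [553.4 242.3 191.7] rot [3.140e+00 1.000e-03 2.279e+00] F [-0.4  0.4 -0.6] -> [0.69 0.   0.17] turn -0.001
```

View pics/w2.png

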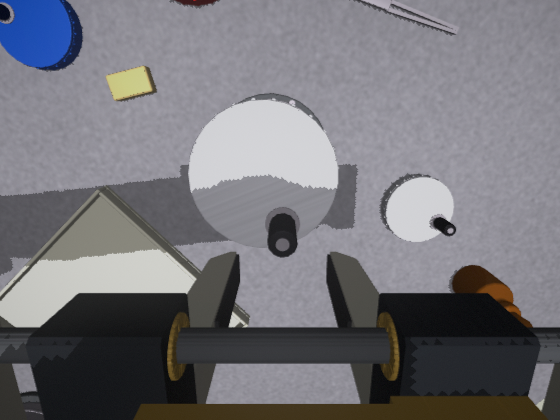

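The picture is settled. The knob top is at (282,243), exactly as predicted for (549,247.5). The cap circle spans columns 189–338 and rows 95–248.

Run:
```python
from h import *
a=cv2.imread("pics/w2.png");z=np.load("w2.npz");c=(z["K"],z["R"],z["t"])
g=cv2.cvtColor(a,6)
m=((g>190)*255).astype(np.uint8);m[:,:180]=0;m[:,345:]=0;m[:80]=0;m[215:]=0
k=max(cv2.findContours(m,0,1)[0],key=cv2.contourArea).reshape(-1,2).astype(float)
k=k[np.hypot(*(k-[263.5,172]).T)>70]; k=np.vstack([k])
W=np.array([onz("wrist",*q,136,c)[:2] for q in k])
s=np.linalg.lstsq(np.c_[2*W,np.ones(len(W))],(W**2).sum(1),rcond=None)[0];print(len(k),s[:2].round(1),np.sqrt(s[2]+s[0]**2+s[1]**2).round(1))
P=onz("wrist",282.5,243,174,c)[:2];print("knob",P,"r,ang",np.hypot(*(P-s[:2])),np.arctan2(*(P-s[:2])[::-1]))
print("px centre",onz("wrist",263.5,171.5,136,c))
rel([*P,144],2.28)
```

```text
264 [518.9 262.9] 48.7
knob [549.03761686 247.40973674] r,ang 33.86246763463035 -0.47434224882411496
px centre [516.5459251 266.1986116 136.       ]
t 3.95 tcp [553.4 242.3 191.7] rot [3.140e+00 1.000e-03 2.279e+00] F [-0.4  0.4 -0.6] -> [ 0.68 -0.01  4.77] turn -0.001
```

>>> step_arm([
  [[0.7, 0, 0.5, 0, 0.5], [0.7, 0, 2.5, 0, 0.5], [0.7, 0, 4, 0, 0.5], [0.7, 0, 4.9, 0, 0.5], [0.7, 0, 4.9, 0, 0.3], [0.7, 0, 4.9, 0, 0.1], [0.7, 0, 4.9, 0, 0.1], [0.7, 0, 4.9, 0, 0], [0.7, 0, 4.9, 0, 0]],
], newtons=30)

```text
clock: 5.08
tool_pos: [548.9, 248.1, 142.2]
ee_rot: [3.141, 0.0, 2.28]
ft_force: [-0.8, -0.7, 2.3]
opening: 0.188
finger_force: 30.0
```

```bash
cat > orb.py <<'E'
from h import *
import sys
# rows for the orbit from knob angle a, steps st, n rows; relative to tool yaw 2.28
C=np.array([float(x) for x in sys.argv[4].split(",")]) if len(sys.argv)>4 else np.array([518.9,263.5])
s=robot.get_state();y=s["ee_rot"][2];p=s["tool_pos"];d=p[:2]-C
print(s["clock"],p.round(1),s["ee_rot"].round(3),"F",s["ft_force"].round(1),"r",np.hypot(*d).round(1),"ang",np.arctan2(d[1],d[0]).round(3),s["opening"],s["finger_force"])
a,st,n=float(sys.argv[1]),float(sys.argv[2]),int(sys.argv[3])
ex=np.array([np.cos(y),np.sin(y)]);ey=np.array([np.sin(y),-np.cos(y)])
for i in range(1,n+1):
    D=34*np.array([np.cos(a+st*i)-np.cos(a),np.sin(a+st*i)-np.sin(a)])/10
    print([round(float(D@ex),1),round(float(D@ey),1),round(-.3*st*i/6.283,2),0,0],end=", ")
E
python3 orb.py -0.49 0.28 12
```

```text
5.075 [548.9 248.1 142.2] [3.141 0.    2.28 ] F [-0.8 -0.7  2.3] r 33.7 ang -0.475 0.18751402616428273 29.999229311943054
[0.5, 0.8, -0.01, 0, 0], [1.1, 1.5, -0.03, 0, 0], [2.0, 1.9, -0.04, 0, 0], [2.9, 2.2, -0.05, 0, 0], [3.8, 2.1, -0.07, 0, 0], [4.7, 1.8, -0.08, 0, 0], [5.5, 1.2, -0.09, 0, 0], [6.1, 0.5, -0.11, 0, 0], [6.5, -0.4, -0.12, 0, 0], [6.6, -1.3, -0.13, 0, 0], [6.4, -2.3, -0.15, 0, 0], [6.0, -3.1, -0.16, 0, 0],
```

>>> step_arm([
  [[0.5, 0.8, -0.01, 0, 0], [1.1, 1.5, -0.03, 0, 0], [2.0, 1.9, -0.04, 0, 0], [2.9, 2.2, -0.05, 0, 0], [3.8, 2.1, -0.07, 0, 0], [4.7, 1.8, -0.08, 0, 0], [5.5, 1.2, -0.09, 0, 0], [6.1, 0.5, -0.11, 0, 0], [6.5, -0.4, -0.12, 0, 0], [6.6, -1.3, -0.13, 0, 0], [6.4, -2.3, -0.15, 0, 0], [6.0, -3.1, -0.16, 0, 0]],
])

```text
clock: 6.58
tool_pos: [486.5, 277.1, 143.8]
ee_rot: [3.134, -0.004, 2.282]
ft_force: [3.5, 3.4, -1.8]
opening: 0.192
finger_force: 30.0
```

```bash
python3 orb.py 2.87 0.28 12
```

```text
6.575 [486.5 277.1 143.8] [ 3.134 -0.004  2.282] F [ 3.5  3.4 -1.8] r 35.1 ang 2.744 0.19189678968292914 30.000110864639282
[-0.6, -0.7, -0.01, 0, 0], [-1.4, -1.2, -0.03, 0, 0], [-2.3, -1.5, -0.04, 0, 0], [-3.3, -1.5, -0.05, 0, 0], [-4.2, -1.2, -0.07, 0, 0], [-5.0, -0.7, -0.08, 0, 0], [-5.6, -0.0, -0.09, 0, 0], [-6.1, 0.8, -0.11, 0, 0], [-6.2, 1.8, -0.12, 0, 0], [-6.1, 2.7, -0.13, 0, 0], [-5.8, 3.6, -0.15, 0, 0], [-5.2, 4.3, -0.16, 0, 0],
```

>>> step_arm([
  [[-0.6, -0.7, -0.01, 0, 0], [-1.4, -1.2, -0.03, 0, 0], [-2.3, -1.5, -0.04, 0, 0], [-3.3, -1.5, -0.05, 0, 0], [-4.2, -1.2, -0.07, 0, 0], [-5.0, -0.7, -0.08, 0, 0], [-5.6, 0, -0.09, 0, 0], [-6.1, 0.8, -0.11, 0, 0], [-6.2, 1.8, -0.12, 0, 0], [-6.1, 2.7, -0.13, 0, 0], [-5.8, 3.6, -0.15, 0, 0], [-5.2, 4.3, -0.16, 0, 0]],
])

```text
clock: 8.07
tool_pos: [552.4, 256.5, 144.8]
ee_rot: [-3.133, 0.005, 2.276]
ft_force: [-2.0, -5.1, 8.4]
opening: 0.183
finger_force: 30.0
```

```bash
python3 orb.py 6.23 0.28 12
```

```text
8.075 [552.4 256.5 144.8] [-3.133  0.005  2.276] F [-2.  -5.1  8.4] r 34.2 ang -0.206 0.1827174715956222 30.006844103336334
[0.8, 0.6, -0.01, 0, 0], [1.7, 0.9, -0.03, 0, 0], [2.6, 0.9, -0.04, 0, 0], [3.5, 0.7, -0.05, 0, 0], [4.4, 0.3, -0.07, 0, 0], [5.0, -0.4, -0.08, 0, 0], [5.5, -1.2, -0.09, 0, 0], [5.7, -2.2, -0.11, 0, 0], [5.7, -3.1, -0.12, 0, 0], [5.4, -4.0, -0.13, 0, 0], [4.8, -4.8, -0.15, 0, 0], [4.1, -5.4, -0.16, 0, 0],
```

>>> step_arm([
  [[0.8, 0.6, -0.03, 0, 0], [1.7, 0.9, -0.05, 0, 0], [2.6, 0.9, -0.06, 0, 0], [3.5, 0.7, -0.07, 0, 0], [4.4, 0.3, -0.09, 0, 0], [5.0, -0.4, -0.1, 0, 0], [5.5, -1.2, -0.11, 0, 0], [5.7, -2.2, -0.13, 0, 0], [5.7, -3.1, -0.14, 0, 0], [5.4, -4.0, -0.15, 0, 0], [4.8, -4.8, -0.17, 0, 0], [4.1, -5.4, -0.18, 0, 0]],
])

```text
clock: 9.57
tool_pos: [484.8, 257.3, 146.9]
ee_rot: [3.141, -0.0, 2.28]
ft_force: [0.4, 4.4, 2.8]
opening: 0.187
finger_force: 30.0
```

```bash
python3 orb.py 9.59 0.28 12
```

```text
9.575 [484.8 257.3 146.9] [ 3.141 -0.     2.28 ] F [0.4 4.4 2.8] r 34.7 ang -2.963 0.1866218102884746 30.003823935985565
[-0.9, -0.4, -0.01, 0, 0], [-1.8, -0.5, -0.03, 0, 0], [-2.8, -0.3, -0.04, 0, 0], [-3.6, 0.1, -0.05, 0, 0], [-4.3, 0.7, -0.07, 0, 0], [-4.8, 1.5, -0.08, 0, 0], [-5.1, 2.4, -0.09, 0, 0], [-5.1, 3.3, -0.11, 0, 0], [-4.9, 4.3, -0.12, 0, 0], [-4.4, 5.1, -0.13, 0, 0], [-3.7, 5.7, -0.15, 0, 0], [-2.8, 6.1, -0.16, 0, 0],
```

>>> step_arm([
  [[-0.9, -0.4, -0.03, 0, 0], [-1.8, -0.5, -0.04, 0, 0], [-2.8, -0.3, -0.06, 0, 0], [-3.6, 0.1, -0.08, 0, 0], [-4.3, 0.7, -0.1, 0, 0], [-4.8, 1.5, -0.11, 0, 0], [-5.1, 2.4, -0.12, 0, 0], [-5.1, 3.3, -0.13, 0, 0], [-4.9, 4.3, -0.14, 0, 0], [-4.4, 5.1, -0.15, 0, 0], [-3.7, 5.7, -0.16, 0, 0], [-2.8, 6.1, -0.17, 0, 0]],
], newtons=30)

```text
clock: 11.08
tool_pos: [551.9, 269.5, 148.2]
ee_rot: [-3.135, 0.01, 2.275]
ft_force: [1.9, -4.6, 5.7]
opening: 0.185
finger_force: 30.0
```

```bash
python3 orb.py 12.95 0.28 3
```

```text
11.075 [551.9 269.5 148.2] [-3.135  0.01   2.275] F [ 1.9 -4.6  5.7] r 33.6 ang 0.179 0.18483831023224712 30.004185140132904
[0.9, 0.2, -0.01, 0, 0], [1.9, 0.1, -0.03, 0, 0], [2.8, -0.3, -0.04, 0, 0],
```

>>> step_arm([
  [[0.9, 0.2, -0.01, 0, 0], [1.8, 0.1, -0.02, 0, 0], [1.8, 0.1, -0.02, 0, 0], [1.8, 0.1, -0.02, 0, 0], [1.8, 0.1, -0.02, 0, 0]],
], newtons=50)

```text
clock: 11.7
tool_pos: [542.0, 287.7, 148.8]
ee_rot: [3.14, 0.006, 2.277]
ft_force: [4.2, -0.2, 2.4]
opening: 0.185
finger_force: 50.0
```

```bash
python3 orb.py 13.5 0.28 1
```

```text
11.7 [542.  287.7 148.8] [3.14  0.006 2.277] F [ 4.2 -0.2  2.4] r 33.4 ang 0.807 0.18510570435041418 50.00110924243927
[0.9, -0.3, -0.01, 0, 0],
```

>>> step_arm([
  [[0, 0, -0.3, 0, 0], [0, 0, -0.7, 0, 0], [0, 0, -1.2, 0, 0], [0, 0, -1.7, 0, 0], [0, 0, -2.3, 0, 0], [0, 0, -3, 0, 0], [0, 0, -3.8, 0, 0], [0, 0, -4.6, 0, 0], [0, 0, -5.4, 0, 0], [0, 0, -6, 0, 0], [0, 0, -6, 0, 0], [0, 0, -6, 0, 0]],
], newtons=50)

```text
clock: 13.2
tool_pos: [538.2, 290.4, 208.3]
ee_rot: [-3.141, 0.0, 2.28]
ft_force: [-0.0, -0.3, -2.7]
opening: 0.186
finger_force: 50.0
```

Run:
```python
from h import *
s=robot.get_state();print(s["tool_pos"],s["ft_force"],s["wrist_torque"],s["ee_rot"])
a=grab_frame("scene");w=grab_frame("wrist")
cv2.imwrite("pics/l1.png",np.hstack([cv2.resize(a[130:300,230:450],(440,340)),w[:340:,100:460]]))
```

```text
[538.22127787 290.38983121 208.32040057] [-0.0147714  -0.32538031 -2.66634853] [ 0.05297598 -0.2448074   0.08576   ] [-3.14091145e+00  2.22031151e-06  2.27987793e+00]
```

View pics/l1.png

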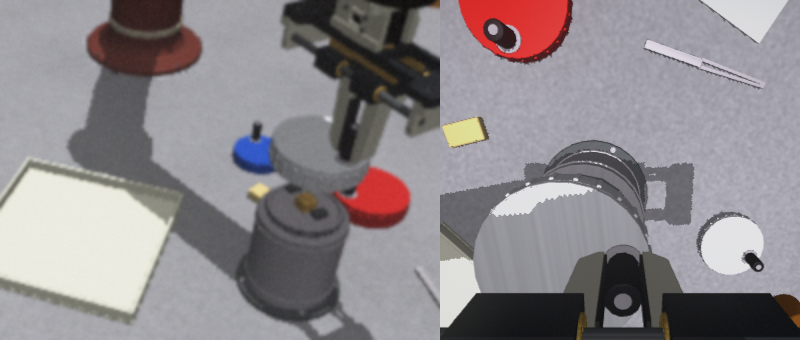

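The crop shows the cap off and level in the fingers, with the open drum and key stub below it. The cap circle is centred at about (561,268) in the crop, which is wrist pixel (221,268).

Run:
```python
from h import *
p=onz("wrist",221,268,201.8);s=robot.get_state();k=s["tool_pos"][:2];print("cap centre",p,"offset",p[:2]-k)
rel([500.3+24,3+25,208],2.28)
```

```text
cap centre [514.52725471 265.24860685 201.8       ] offset [-23.66842834 -25.13526048]
t 13.3 tcp [538.2 290.4 208.2] rot [-3.141 -0.     2.28 ] F [ 0.3 -0.8 -2.8] -> [-19.01 -18.14   0.03] turn -0.0
```

>>> step_arm([
  [[-0.8, -0.8, 0, 0, 0], [-2.2, -2.1, 0, 0, 0], [-4.2, -4, 0, 0, 0], [-6.5, -6.2, 0, 0, 0], [-8.8, -8.4, 0, 0, 0], [-11.1, -10.6, 0, 0, 0], [-13.4, -12.8, 0, 0, 0], [-15.5, -14.8, 0, 0, 0], [-17.3, -16.5, 0, 0, 0], [-18.4, -17.6, 0, 0, 0], [-19, -18.1, 0, 0, 0], [-19, -18.1, 0, 0, 0]],
])

```text
clock: 14.8
tool_pos: [524.7, 28.4, 208.6]
ee_rot: [3.141, -0.0, 2.279]
ft_force: [1.2, 0.2, -1.3]
opening: 0.187
finger_force: 50.0
```

>>> step_arm([
  [[0, 0, 1, 0, 0], [0, 0, 3, 0, 0], [0, 0, 5.5, 0, 0], [0, 0, 8, 0, 0], [0, 0, 10.5, 0, 0], [0, 0, 12.5, 0, 0], [0, 0, 13.5, 0, 0], [0, 0, 14, 0, 0], [0, 0, 14, 0, 0], [0, 0, 14, 0, 0]],
])

```text
clock: 16.05
tool_pos: [525.3, 28.7, 69.2]
ee_rot: [3.14, 0.001, 2.28]
ft_force: [-0.2, 0.6, -2.1]
opening: 0.181
finger_force: 50.0
```

Run:
```python
from h import *
s=robot.get_state();print(s["clock"],s["tool_pos"],s["ft_force"],s["wrist_torque"],s["ee_rot"])
a=grab_frame("scene");w=grab_frame("wrist")
cv2.imwrite("pics/l2.png",np.hstack([cv2.resize(a[150:320,190:410],(440,340)),w[:340:,100:460]]))
```

```text
16.05 [525.26495621  28.73552325  69.22124642] [-0.22640725  0.62702274 -2.0896749 ] [ 0.0456975  -0.19882105 -0.01920231] [3.14030403e+00 7.57805126e-04 2.27984806e+00]
```

View pics/l2.png

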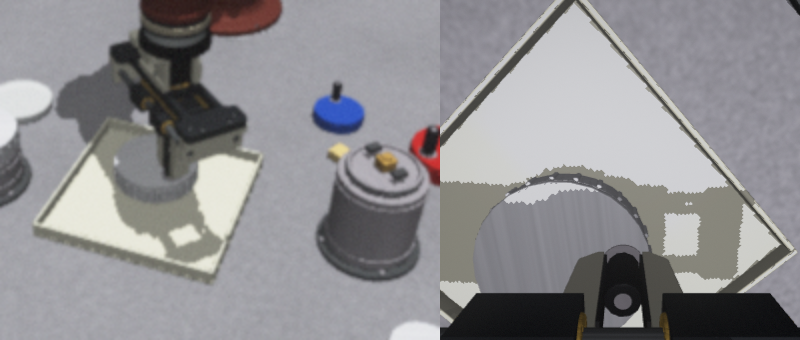

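The cap hangs level above the middle of the tray, at crop (560,265), and is clear of the walls. Now the gentle descent.

>>> step_arm([
  [[0, 0, 0.6, 0, 0], [0, 0, 1.2, 0, 0], [0, 0, 1.8, 0, 0], [0, 0, 2.2, 0, 0], [0, 0, 2.5, 0, 0], [0, 0, 2.7, 0, 0], [0, 0, 2.8, 0, 0], [0, 0, 2.9, 0, 0], [0, 0, 3, 0, 0], [0, 0, 3, 0, 0]],
])

```text
clock: 17.4
tool_pos: [524.7, 28.5, 38.6]
ee_rot: [-3.142, -0.0, 2.28]
ft_force: [-0.2, 0.8, -2.2]
opening: 0.186
finger_force: 50.0
```

>>> step_arm([
  [[0, 0, 0.05, 0, 0], [0, 0, 0.1, 0, 0], [0, 0, 0.15, 0, 0], [0, 0, 0.2, 0, 0], [0, 0, 0.2, 0, 0]],
])

```text
clock: 18.02
tool_pos: [524.7, 28.6, 36.5]
ee_rot: [-3.142, -0.0, 2.28]
ft_force: [0.5, -0.2, -2.4]
opening: 0.184
finger_force: 50.0
```

>>> step_arm([
  [[0, 0, 0.05, 0, 0], [0, 0, 0.1, 0, 0], [0, 0, 0.13, 0, 0], [0, 0, 0.13, 0, 0]],
])

```text
clock: 18.52
tool_pos: [524.8, 28.6, 36.2]
ee_rot: [3.142, 0.001, 2.28]
ft_force: [-2.1, -0.3, 5.9]
opening: 0.186
finger_force: 50.0
```

The force has turned upward, so the cap is on the floor. Release and rise.

>>> step_arm([
  [[0, 0, -0.05, 0, 0.2], [0, 0, -0.05, 0, 0.25], [0, 0, -0.05, 0, 0.35], [0, 0, -0.05, 0, 0.5], [0, 0, -0.05, 0, 0.5], [0, 0, -0.5, 0, 0.5], [0, 0, -1.5, 0, 0.5], [0, 0, -3, 0, 0.5], [0, 0, -6, 0, 0.5], [0, 0, -10, 0, 0.5], [0, 0, -14, 0, 0.5], [0, 0, -14, 0, 0.5]],
], newtons=10)

```text
clock: 20.02
tool_pos: [526.9, 29.3, 179.3]
ee_rot: [3.135, 0.005, 2.28]
ft_force: [0.2, 0.3, -1.2]
opening: 0.498
finger_force: 0.0
```

Run:
```python
from h import *
s=robot.get_state();print(s["clock"],s["tool_pos"],s["ft_force"])
a=grab_frame("scene");w=grab_frame("wrist")
cv2.imwrite("pics/l3.png",np.hstack([cv2.resize(a[150:320,190:410],(440,340)),w[:340:,100:460]]))
```

```text
20.025 [526.90164237  29.32366115 179.31128159] [ 0.17222394  0.31554042 -1.20403438]
```

View pics/l3.png

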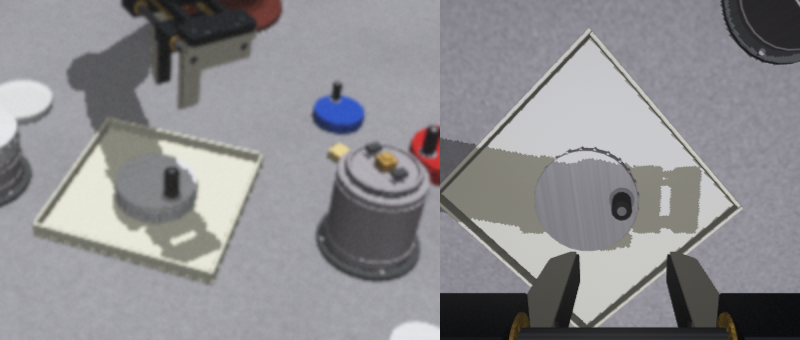

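The cap lies flat and knob up in the tray, centred at crop (587,200), and the fingers are clear of it.

```bash
python3 -c "
from h import *
print(workorder.sign_off())"
```

```text
the job is handed in; nothing more can be done
None
```

The taller canister is open: its cap lies flat and knob up in the white tray, released with the gripper clear, and the job was handed in at about 20 s on the clock (the sign-off gave no verdict).

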